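# Stir the two-colour finishing media and hang the stirrer back

### The job

Take the orange-handled stirring rod from its fork stand and, with its tip down among the beads, stir the finishing media in the steel bowl round in wide circles, about halfway out to the wall, for at least three full turns and until the colours are mixed: at least one green and one yellow bead on each side of the line through the bowl's two ears. Then hang the rod back in the fork by its collar, upright, and let go. Keep all beads in the bowl, do not touch them with the gripper or ram the rod into the bowl, and leave the other things where they are.

Things in the scene. Friction and masses are not known exactly. Their poses are not given: they have to be found in the camera images.
- bowl: steel bowl bolted to the table: outside 164 mm across, straight wall 60 mm high, 5 mm thick; flat inner floor 6 mm above the table. Red ear loops at rim height reach 113 mm from the middle on its +y and -y sides; the line through them (x = 0) parts it in halves: at the start green beads in the +x half, yellow in the -x half. Origin: centre of the underside; z up.
- rack: blue fork stand fixed to the table on a 130 x 120 mm plate: two level prongs, tops 155 mm above the table, 75 mm long, 18 mm wide, 10 mm thick, a 24 mm slot between them, open to the stand's -x side; behind it (+x, 50 mm from the slot's middle) a post no higher than the prongs. Origin: on the table under the slot's middle.
- rack_slot (a point): middle of the fork slot, level with the tops of the prongs (155 mm above the table). Its x axis runs along the slot away from the open end: the slot is open to -x (prong ends at x = -37 mm) and closed 33 mm to +x.
- stirrer: orange-handled stirring rod, 181 mm long, 0.15 kg, hanging upright in the fork by its black collar (46 mm across, 6 mm thick). Origin: centre of the collar's underside; z up. Above the collar a square grip 24 x 24 mm (sides along x and y), z = 6 to 56 mm; below, a rod 12 mm across ending in an orange ball 18 mm across, lowest point at z = -125 mm.
- stirrer_tip (a point): lowest point of the stirring rod's ball end, on the rod's axis, 125 mm below the collar's underside.
- green0: a green bead: a ball 24 mm across, 14 g, loose in the bowl. Origin: its centre.
- green1: a green bead: a ball 24 mm across, 14 g, loose in the bowl. Origin: its centre.
- green2: a green bead: a ball 24 mm across, 14 g, loose in the bowl. Origin: its centre.
- green3: a green bead: a ball 24 mm across, 14 g, loose in the bowl. Origin: its centre.
- yellow0: a yellow bead: a ball 24 mm across, 14 g, loose in the bowl. Origin: its centre.
- yellow1: a yellow bead: a ball 24 mm across, 14 g, loose in the bowl. Origin: its centre.
- yellow2: a yellow bead: a ball 24 mm across, 14 g, loose in the bowl. Origin: its centre.
- yellow3: a yellow bead: a ball 24 mm across, 14 g, loose in the bowl. Origin: its centre.
- jar: amber jar, 56 mm across, 85 mm high, standing behind the fork stand; a bystander. Origin: centre of its underside.
- carton: cardboard carton 70 x 100 x 50 mm beyond the bowl; a bystander. Origin: centre of its underside.
- wrench: steel wrench 160 mm long lying flat; a bystander.
- screwdriver: screwdriver 180 mm long lying flat; a bystander.
- tape: roll of blue tape, 90 mm across, 24 mm high, lying flat near the robot, between the bowl and the stand; a bystander. Origin: centre of its underside.
Not all that is in view belongs to the job. There is more than one size of the stirrer; the job needs the largest.

How it is judged:
By the outcome, as a careful person would: the job done as asked, in the order asked, and still so for the second after the job is handed in, with the robot touching nothing.
It also fails if it takes over 67 s, if anything falls off the work surface, if the arm or the gripper's body presses on something with over 40 N, if the wrist force passes 120 N, or if a joint passes its speed limit or range.

### The arm

A 7-joint arm with a two-finger parallel gripper is mounted at the origin on the work surface. World frame = base frame: x ahead of the robot, y to its left, z up, the work surface at z = 0. Lengths are in m, angles in degrees, forces in N, time in s.
With the tool pointing down it reaches from about 0.4 to 0.85 m from the base axis. Payload 4.5 kg.
Tool frame: the origin (TCP) lies on the front face of the gripper's body, between the roots of the fingers; the fingertips stand 64 mm ahead of it and the grasp point (between the pads) lies 45 mm ahead of it; z points along the fingers, y is the line along which they close (so a half turn about z gives the same grasp; the last joint's range is limited). The gripper opens to 88 mm and grips with 3 to 60 N. Pads are 18 mm wide; open, the fingers measure 123 mm over their backs; the gripper's body (75 mm by 187 mm) begins 45 mm behind the grasp point.
Start: joints at [69.775, 39.483, -11.15, 89.685, 9.013, 51.709, -12.324], TCP at [0.236, -0.579, 0.303] pointing down, gripper open.
Joint ranges: [-172.22, 172.22], [-26.19, 119.32], [-84.43, 86.54], [7.71, 146.69], [-57.33, 237.33], [2.42, 119.75], [-152.13, 152.13]. Speed limits (degrees/s): [147.25, 147.25, 180, 180, 180, 180, 180].

### API

Orientations are given as a 3x3 rotation matrix whose columns are the frame's x, y, z axes.
In Python, from cell import ctrl gives the robot as it stands.
- The arm moves only by the tool apply_moves, never from a script. Its argument "steps" is a list of rows, each a list of 3 entries, a list of its own where there are three numbers: the opening, from -1 (shut) to 1 (fully open), so that 0 is half open, then the shift along the world's x, y, z in cm, then the turn about the world's z in degrees. In form: [[fingers, [tx, ty, tz], yaw], ...]. A call has exactly 8 rows; each row is the pose to reach, as a shift and turn from the pose commanded when the call began; what a row does not reach only later rows make up. A row lasts 1/10 s, in which the tool goes at most 50 mm and 8.59 degrees, less where a joint would pass 70% of its speed; a pose out of reach is approached as far as the arm can. A call with a gripper value outside its range is refused whole. The fingers move at their own pace and stop on an object; the grip force is fixed at half the most. Time passes only in rows, so rows that repeat a pose let the fingers close, or fill a call up. It gives the time, the measured TCP pose, the force, the opening and the grip force at its end, in the units of the state.
- ctrl.sense(): the state, without advancing time (a new reading comes with each control period).
- ctrl.grab_frame(name): name is "side" or "top" or "wrist"; returns a dict with "color" (384x512x3 uint8, red, green, blue), "depth" (384x512 float32, m along the optical axis (not along the pixel's ray), 0 where there is no reading), "fx", "fy", "cx", "cy" (pixels), "extrinsics" (4x4, takes a point from camera to world coordinates). Camera axes: x right, y down, z forward; pixel columns grow to the right and rows downward; lengths in m; the calibration is good to about 2 mm. A picture is of the moment at which its call begins.
- ctrl.job_done(): hands the job in; it is judged then, once.
The state is a dict: "time_s": time; "qpos": joint angles; "dq": joint speeds; "joint_torque": joint torques, N m; "tool_pos": TCP position; "tool_rot": TCP orientation; "force": force on the tool from outside, world axes, zero at the start; "wrist_torque": the same for the moment, N m; "gripper_width": finger opening in m; "grip_force": force on a finger pad.
Only numpy, scipy, OpenCV 4.12 (cv2) and the standard library are available. Lean on these libraries where they do the work, as an engineer would, in place of code of your own. Each camera call takes 0.05 s, during which the arm holds its last target. There are 200 camera calls.

## Working session

There is one attempt and no reset: what is moved stays moved. The work goes in short steps, Python scripts to look and compute and a tool call to move; the robot and the scene stay as the last step left them, time stands still between calls to the robot, and variables do not carry over. Pictures are saved under pics/ and viewed, at most 10 in all, crops included, and the job is handed in when it is done.

Besides the shell and the picture viewer there is one more tool, called after "Emit:" by a JSON object that holds its "api" and its "payload". apply_moves: Moves the arm, as the interface text tells. Its arguments: {"type":"object","properties":{"steps":{"type":"array"}},"required":["steps"]}

```bash
mkdir -p pics; cat > h.py <<'E'
import numpy as np, cv2
from cell import ctrl
def grab(n):
    f=ctrl.grab_frame(n); return f
def cloud(f):
    d=f["depth"]; v,u=np.indices(d.shape)
    p=np.stack([(u-f["cx"])/f["fx"]*d,(v-f["cy"])/f["fy"]*d,d,np.ones_like(d)],-1)
    w=(p@np.array(f["extrinsics"]).T)[...,:3]; w[d==0]=np.nan; return w
def save(n,im): cv2.imwrite("pics/"+n,cv2.cvtColor(np.ascontiguousarray(im),cv2.COLOR_RGB2BGR))
E
python3 - <<'E'
from h import *
np.set_printoptions(precision=3,suppress=True)
a=grab("top");b=grab("side")
for n,f in(("top",a),("side",b)): np.savez(n+".npz",c=f["color"],w=cloud(f)); print(f["extrinsics"],f["fx"])
save("top0.png",a["color"]); save("side0.png",b["color"])
s=ctrl.sense(); print(s)
E
```

```text
[[-0.023 -0.987  0.159  0.332]
 [-1.     0.026  0.016 -0.006]
 [-0.02  -0.158 -0.987  1.508]
 [ 0.     0.     0.     1.   ]] 493.10639656720156
[[ 0.987 -0.11   0.12   0.443]
 [-0.162 -0.742  0.651 -0.702]
 [ 0.017 -0.662 -0.75   0.935]
 [ 0.     0.     0.     1.   ]] 374.21935848334664
{'time_s': 0.1, 'qpos': array([ 69.773,  39.529, -11.146,  89.736,   9.014,  51.709, -12.324]), 'dq': array([ 0.004, -0.109,  0.027, -0.173,  0.055, -0.031,  0.121]), 'joint_torque': array([ -0.003, -52.85 ,  -1.272, -15.384,  -0.053,   0.002,   0.   ]), 'tool_pos': array([ 0.236, -0.578,  0.302]), 'tool_rot': array([[ 0.926,  0.377, -0.001],
       [ 0.377, -0.926,  0.001],
       [-0.   , -0.002, -1.   ]]), 'force': array([ 0.326, -0.022, -0.414]), 'wrist_torque': array([ 0.005, -0.007, -0.036]), 'grip_force': 0.0, 'gripper_width': 0.08809133901622515}
```

View pics/top0.png

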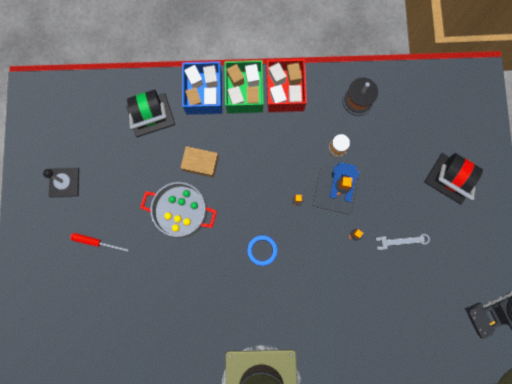

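View pics/side0.png

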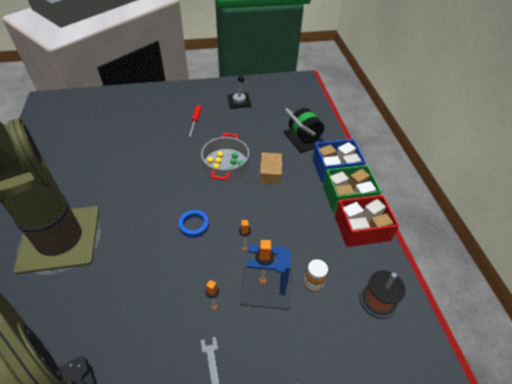

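Top view: bowl at (179,210), with the ear line through (148,202) and (210,217). Fork stand at (342,185), jar (341,143), tape (262,250). There are three orange-handled candidates: (346,184) in the fork, (298,198) and (357,235) free. The one in the fork fits, because it hangs by its collar and looks the biggest. I'll confirm that in a crop and measure it.

```bash
python3 - <<'E'
from h import *
np.set_printoptions(precision=4,suppress=True)
T=np.load("top.npz");S=np.load("side.npz")
c1=cv2.resize(T["c"][130:250,280:380],(400,480),interpolation=cv2.INTER_CUBIC)
c2=cv2.resize(S["c"][210:330,195:295],(400,480),interpolation=cv2.INTER_CUBIC)
save("crop.png",np.hstack([c1,c2]))
for nm,D in(("top",T),("side",S)):
    w=D["w"];hsv=cv2.cvtColor(D["c"],cv2.COLOR_RGB2HSV);h,s,v=[hsv[...,i].astype(int) for i in range(3)]
    z=w[...,2]
    def rep(n,m,k=8):
        nc,l,st,ce=cv2.connectedComponentsWithStats(m.astype(np.uint8))
        for i in range(1,nc):
            if st[i,4]>=k:
                p=w[l==i];print(nm,n,ce[i].round(),st[i,4],"med",np.nanmedian(p,0),"min",np.nanpercentile(p,3,0),"max",np.nanpercentile(p,97,0))
    inn=(w[...,0]>.3)&(w[...,0]<.95)&(np.abs(w[...,1])<.7)
    rep("orange",inn&(h>8)&(h<19)&(s>200)&(v>150)&(z>.02))
    rep("yellow",inn&(h>24)&(h<35)&(s>150)&(z>.005))
    rep("green",inn&(h>50)&(h<80)&(s>150)&(z<.06)&(w[...,1]>0.1))
    rep("redear",inn&((h<6)|(h>174))&(s>150)&(z>.03)&(z<.08)&(w[...,1]>.05),15)
    b=inn&(h>105)&(h<118)&(s>180)&(z>.135)&(z<.175)&(w[...,1]<0)
    rep("prong",b)
    p=w[b][:,:2].astype(np.float32); print(nm,"prong rect",cv2.minAreaRect(p))
    r=inn&(np.abs(z-.06)<.006)&(s<60)&(w[...,1]>.1)
    p=w[r][:,:2]; 
    from scipy.optimize import least_squares
    if len(p)>20: 
        q=least_squares(lambda q:np.hypot(*(p-q[:2]).T)-q[2],[*np.median(p,0),.08],loss="soft_l1",f_scale=.003).x;print("bowl",q,len(p))
E
```

```text
top yellow [168. 216.] 32 med [0.5019 0.271  0.026 ] min [0.4941 0.2637 0.0201] max [0.51   0.2789 0.0333]
top yellow [177. 218.] 34 med [0.4932 0.2419 0.027 ] min [0.4848 0.2341 0.0211] max [0.5    0.2511 0.0349]
top yellow [186. 221.] 34 med [0.4834 0.2139 0.0267] min [0.4746 0.2066 0.0204] max [0.4905 0.2239 0.0339]
top yellow [175. 227.] 34 med [0.4648 0.2483 0.0267] min [0.4576 0.2395 0.0202] max [0.473  0.2575 0.0347]
top green [186. 193.] 29 med [0.5694 0.2148 0.0273] min [0.5624 0.2051 0.0214] max [0.5761 0.2218 0.0322]
top green [172. 199.] 28 med [0.5522 0.2573 0.0265] min [0.5448 0.2515 0.0175] max [0.5604 0.2669 0.0344]
top green [181. 201.] 30 med [0.5449 0.2298 0.0275] min [0.5367 0.2212 0.018 ] max [0.5516 0.2364 0.0329]
top green [194. 205.] 30 med [0.5322 0.1907 0.0267] min [0.5256 0.1843 0.0215] max [0.5416 0.1995 0.0335]
top redear [146. 201.] 97 med [0.5477 0.3351 0.0498] min [0.5172 0.3102 0.0441] max [0.572  0.3468 0.0578]
top redear [210. 218.] 106 med [0.4852 0.1371 0.0503] min [0.4626 0.1249 0.0437] max [0.5181 0.1641 0.0554]
top prong [343. 175.] 330 med [ 0
[... 1142 characters left out ...]
 [234. 158.] 31 med [0.5508 0.2319 0.026 ] min [0.5433 0.22   0.0199] max [0.5606 0.2537 0.032 ]
side redear [230. 135.] 44 med [0.551  0.3346 0.0511] min [0.5256 0.3183 0.0463] max [0.5744 0.3448 0.0552]
side redear [220. 176.] 78 med [0.4911 0.1339 0.0513] min [0.4677 0.1215 0.0449] max [0.5225 0.1598 0.0549]
side prong [253. 248.] 36 med [ 0.5415 -0.2168  0.1553] min [ 0.5308 -0.2225  0.1522] max [ 0.5508 -0.2094  0.1572]
side prong [276. 261.] 349 med [ 0.5976 -0.2613  0.1551] min [ 0.5257 -0.2842  0.151 ] max [ 0.6195 -0.225   0.1577]
side prong rect ((0.5736620426177979, -0.24700430035591125), (0.06603771448135376, 0.09738896787166595), 76.3824462890625)
bowl [0.7048 0.1724 0.2083] 348
```

View pics/crop.png

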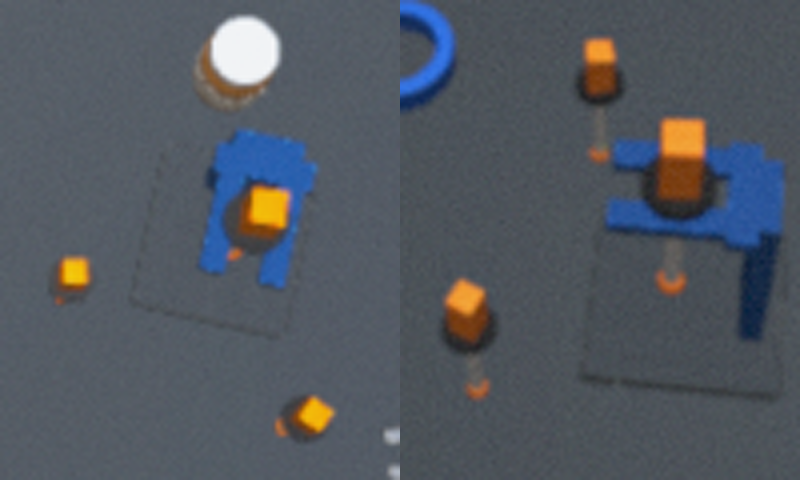

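The crop confirms it: the fork's rod (crop (265,210) / (683,160)) is clearly the largest. The two free ones at (75,272) and (315,415) are smaller. Next I'll refine the bowl centre and the grip pose.

```bash
python3 - <<'E'
from h import *
from scipy.optimize import least_squares
np.set_printoptions(precision=4,suppress=True)
for n in("top","side"):
    D=np.load(n+".npz");w=D["w"];z=w[...,2];xy=w[...,:2]
    m=(z>.2)&(z<.216)&(np.hypot(xy[...,0]-.56,xy[...,1]+.243)<.03)
    if m.sum()>4: p=xy[m].astype(np.float32);print(n,"grip",p.mean(0),np.median(z[m]),m.sum(),cv2.minAreaRect(p))
    s=cv2.cvtColor(D["c"],cv2.COLOR_RGB2HSV)[...,1]
    d=np.hypot(xy[...,0]-.519,xy[...,1]-.235)
    m=(np.abs(z-.059)<.005)&(d>.068)&(d<.092)&(s<90);p=xy[m]
    q=least_squares(lambda q:np.hypot(*(p-q[:2]).T)-.0795,[.519,.235],loss="soft_l1",f_scale=.003).x;print(n,"bowl",q,m.sum())
    m=(z>.157)&(z<.166)&(np.hypot(xy[...,0]-.56,xy[...,1]+.243)<.03)
    if m.sum()>20:
        p=xy[m];q=least_squares(lambda q:np.maximum(np.hypot(*(p-q[:2]).T)-.023,0),[.56,-.243]).x;print("collar",q,p.mean(0),m.sum())
E
```

```text
top grip [ 0.5592 -0.2409] 0.20958644558514794 89 ((0.5597702264785767, -0.2415233999490738), (0.02368062734603882, 0.0245392844080925), 79.7550277709961)
top bowl [0.5167 0.2359] 276
collar [ 0.5604 -0.2408] [ 0.5554 -0.2367] 110
side grip [ 0.5636 -0.246 ] 0.21052337105969787 110 ((0.563946008682251, -0.24438853561878204), (0.02455168217420578, 0.02085445448756218), 80.05398559570312)
side bowl [0.5213 0.2336] 241
collar [ 0.5623 -0.2435] [ 0.562  -0.2503] 159
```

Emit:
{"api": "apply_moves", "payload": {"steps": [[1,[4,4.1,0],-4],[1,[8,8.3,0],-8],[1,[11.6,12,0],-12],[1,[15,15.5,0],-16],[1,[18.5,19.2,0],-20],[1,[22,22.8,0],-24],[1,[25.5,26.4,0],-28],[1,[29,30,0],-32]]}}

```text
time_s: 0.9
tool_pos: [0.5147, -0.2894, 0.3025]
tool_rot: [[0.985, -0.174, -0.001], [-0.174, -0.985, 0.0], [-0.001, -0.0, -1.0]]
force: [0.3, 0.1, 0.3]
gripper_width: 0.0878
grip_force: 0.0
```

Emit:
{"api": "apply_moves", "payload": {"steps": [[1,[2.5,2.6,0],0],[1,[3.5,3.6,0],0],[1,[3.5,3.6,0],0],[1,[3.5,3.6,0],0],[1,[3.5,3.6,0],0],[1,[3.5,3.6,0],0],[1,[3.5,3.6,0],0],[1,[3.5,3.6,0],0]]}}

```text
time_s: 1.7
tool_pos: [0.5483, -0.2559, 0.3028]
tool_rot: [[0.985, -0.172, -0.0], [-0.172, -0.985, -0.0], [-0.0, 0.0, -1.0]]
force: [0.0, -0.0, -0.5]
gripper_width: 0.0877
grip_force: 0.0
```

```bash
python3 - <<'E'
from h import *
np.set_printoptions(precision=4,suppress=True)
f=grab("wrist");w=cloud(f);np.savez("wr.npz",c=f["color"],w=w);save("wr.png",f["color"])
s=ctrl.sense();print(s["time_s"],s["tool_pos"],s["tool_rot"],s["force"])
z=w[...,2];xy=w[...,:2];d=np.hypot(xy[...,0]-.561,xy[...,1]+.2425)
m=(z>.2)&(z<.22)&(d<.03);p=xy[m].astype(np.float32)
if m.sum():print("grip",m.sum(),np.median(z[m]),cv2.minAreaRect(p))
hsv=cv2.cvtColor(f["color"],cv2.COLOR_RGB2HSV)
b=(hsv[...,0]>105)&(hsv[...,0]<118)&(hsv[...,1]>180)&(np.abs(z-.155)<.004);
if b.sum():print("prongs",b.sum(),cv2.minAreaRect(xy[b].astype(np.float32)))
E
```

```text
1.75 [ 0.5485 -0.2557  0.3028] [[ 0.9852 -0.1716 -0.    ]
 [-0.1716 -0.9852 -0.0001]
 [-0.      0.0002 -1.    ]] [ 0.1469 -0.1609  0.2422]
grip 1702 0.21143431726380257 ((0.5639697909355164, -0.24375906586647034), (0.02404634840786457, 0.024263350293040276), 78.4238052368164)
prongs 3833 ((0.574482262134552, -0.24463221430778503), (0.06901545077562332, 0.102131687104702), 75.00118255615234)
```

Emit:
{"api": "apply_moves", "payload": {"steps": [[1,[0.7,0.6,0],-1],[1,[1.4,1.27,0],-1],[1,[1.4,1.27,-2],-1],[1,[1.4,1.27,-4],-1],[1,[1.4,1.27,-5.5],-1],[1,[1.4,1.27,-6.8],-1],[1,[1.4,1.27,-6.8],-1],[1,[1.4,1.27,-6.8],-1]]}}

```text
time_s: 2.55
tool_pos: [0.5633, -0.2422, 0.2349]
tool_rot: [[0.982, -0.188, 0.0], [-0.188, -0.982, -0.0], [0.0, -0.0, -1.0]]
force: [1.2, 0.8, -0.0]
gripper_width: 0.0884
grip_force: 0.0
```

Emit:
{"api": "apply_moves", "payload": {"steps": [[-0.2,[0,0,0],0],[-0.5,[0,0,0],0],[-0.7,[0,0,0],0],[-1,[0,0,0],0],[-1,[0,0,0],0],[-1,[0,0,0],0],[-1,[0,0,0],0],[-1,[0,0,0],0]]}}

```text
time_s: 3.35
tool_pos: [0.5628, -0.2425, 0.2347]
tool_rot: [[0.982, -0.188, -0.0], [-0.188, -0.982, -0.0], [-0.0, 0.0, -1.0]]
force: [-0.3, 0.1, 0.0]
gripper_width: 0.026
grip_force: 0.6
```

Emit:
{"api": "apply_moves", "payload": {"steps": [[-1,[0,0,0],0],[-1,[0,0,0],0],[-1,[0,0,0],0],[-1,[0,0,0],0],[-1,[0,0,0.5],0],[-1,[0,0,1],0],[-1,[0,0,1.5],0],[-1,[0,0,1.5],0]]}}

```text
time_s: 4.15
tool_pos: [0.5633, -0.2426, 0.2508]
tool_rot: [[0.982, -0.188, 0.002], [-0.188, -0.982, -0.001], [0.002, 0.0, -1.0]]
force: [-0.3, -0.0, -1.1]
gripper_width: 0.0238
grip_force: 30.0
```

Emit:
{"api": "apply_moves", "payload": {"steps": [[-1,[-1,0.26,0],0],[-1,[-2.2,0.56,0],0],[-1,[-3.6,0.92,0],0],[-1,[-5,1.28,0],0],[-1,[-6.6,1.68,0],0],[-1,[-8.2,2.1,0],0],[-1,[-8.2,2.1,1],0],[-1,[-8.2,2.1,3],0]]}}

```text
time_s: 4.95
tool_pos: [0.4806, -0.2213, 0.2798]
tool_rot: [[0.982, -0.188, -0.002], [-0.188, -0.982, 0.001], [-0.002, -0.0, -1.0]]
force: [0.3, 0.1, -0.6]
gripper_width: 0.0239
grip_force: 30.0
```

Emit:
{"api": "apply_moves", "payload": {"steps": [[-1,[0,0,3],0],[-1,[0,0,6],0],[-1,[0,1,9],0],[-1,[0,4,10.5],0],[-1,[0.3,7.5,11],0],[-1,[0.6,11,11],0],[-1,[0.9,14.5,11],0],[-1,[1.2,18,11],0]]}}

```text
time_s: 5.75
tool_pos: [0.4938, -0.04, 0.391]
tool_rot: [[0.982, -0.188, 0.003], [-0.188, -0.982, 0.0], [0.003, -0.001, -1.0]]
force: [0.2, -1.1, -1.5]
gripper_width: 0.0234
grip_force: 30.0
```

```bash
python3 - <<'E'
from h import *
np.set_printoptions(precision=4,suppress=True)
s=ctrl.sense();print(s["time_s"],s["tool_pos"],s["force"],s["gripper_width"])
f=grab("side");w=cloud(f);save("side1.png",cv2.resize(f["color"][120:300,180:330],(600,720))[:600])
E
```

```text
5.75 [ 0.4938 -0.04    0.391 ] [ 0.1792 -1.0753 -1.4525] 0.023364641526515666
```

View pics/side1.png

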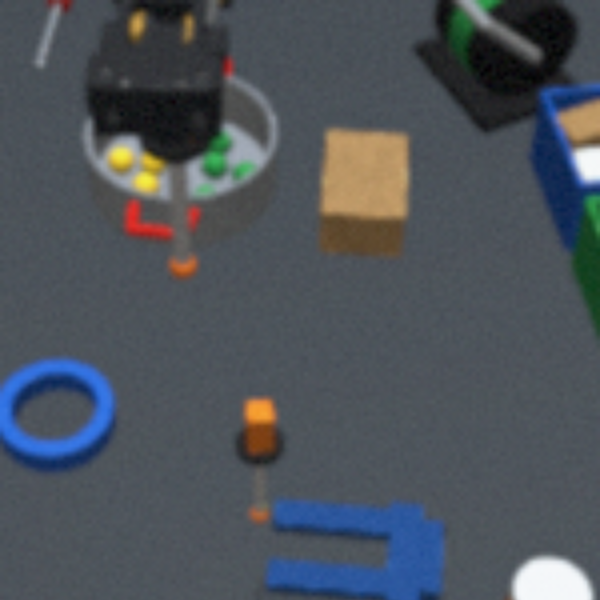

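The rod hangs straight in the gripper, with the ball at crop (183,265). The fork is empty and the other things haven't moved. Next I go over the gap on the ear line, then down.

Emit:
{"api": "apply_moves", "payload": {"steps": [[-1,[0.2,4,0],0],[-1,[0.5,8,0],0],[-1,[0.8,12,0],0],[-1,[1.1,16,0],0],[-1,[1.3,20,0],0],[-1,[1.5,23,0],0],[-1,[1.5,24.4,0],0],[-1,[1.5,24.4,0],0]]}}

```text
time_s: 6.6
tool_pos: [0.5079, 0.2045, 0.3901]
tool_rot: [[0.983, -0.185, 0.001], [-0.185, -0.983, 0.001], [0.0, -0.001, -1.0]]
force: [-1.0, -0.2, -1.1]
gripper_width: 0.0234
grip_force: 30.0
```

```bash
python3 - <<'E'
from h import *
np.set_printoptions(precision=4,suppress=True)
s=ctrl.sense();print(s["tool_pos"])
f=grab("side");w=cloud(f);hsv=cv2.cvtColor(f["color"],cv2.COLOR_RGB2HSV)
z=w[...,2]
m=(hsv[...,0]>4)&(hsv[...,0]<19)&(hsv[...,1]>150)&(np.hypot(w[...,0]-.509,w[...,1]-.204)<.03)&(z>.17)&(z<.22)
print(m.sum(),np.nanmean(w[m],0),np.nanmin(w[m],0),np.nanmax(w[m],0), "cam axis",f["extrinsics"][:3,2] if hasattr(f["extrinsics"],"shape") else 0)
E
```

```text
[0.5079 0.2045 0.3901]
16 [0.508  0.198  0.1977] [0.5008 0.1941 0.1933] [0.5162 0.2027 0.204 ] cam axis [ 0.1199  0.6509 -0.7496]
```

Emit:
{"api": "apply_moves", "payload": {"steps": [[-1,[0,0,-4],0],[-1,[0,0,-8],0],[-1,[0,0,-11],0],[-1,[0,0,-12.8],0],[-1,[0,0,-14],0],[-1,[0,0,-15.2],0],[-1,[0,0,-16.3],0],[-1,[0,0,-17.2],0]]}}

```text
time_s: 7.45
tool_pos: [0.5082, 0.2021, 0.2175]
tool_rot: [[0.982, -0.189, 0.001], [-0.189, -0.982, 0.0], [0.001, -0.0, -1.0]]
force: [-1.1, -0.4, -1.7]
gripper_width: 0.0238
grip_force: 30.0
```

```bash
python3 - <<'E'
from h import *
s=ctrl.sense();print(s["tool_pos"],s["force"])
p0=s["tool_pos"][:2]*100
C=np.array([51.9,23.48]);r=3.8
a0=np.degrees(np.arctan2(*(p0-C)[::-1]));print(a0)
P=[C+r*np.array([np.cos(np.radians(a0+22.5*k)),np.sin(np.radians(a0+22.5*k))]) for k in range(17)]
for base,i in((p0,0),(P[8],8),(P[0],0)): print([list((P[(i+k)%16]-base).round(2)) for k in range(1,9)])
E
```

```text
[0.50817235 0.20213912 0.2174601 ] [-1.06891744 -0.39088747 -1.72459091]
-108.34125325501465
[[np.float64(1.36), np.float64(-0.52)], [np.float64(2.79), np.float64(-0.13)], [np.float64(3.96), np.float64(0.78)], [np.float64(4.69), np.float64(2.07)], [np.float64(4.87), np.float64(3.54)], [np.float64(4.48), np.float64(4.97)], [np.float64(3.57), np.float64(6.14)], [np.float64(2.28), np.float64(6.87)]]
[[np.float64(-1.47), np.float64(0.18)], [np.float64(-2.9), np.float64(-0.21)], [np.float64(-4.07), np.float64(-1.12)], [np.float64(-4.8), np.float64(-2.41)], [np.float64(-4.99), np.float64(-3.88)], [np.float64(-4.59), np.float64(-5.31)], [np.float64(-3.68), np.float64(-6.48)], [np.float64(-2.39), np.float64(-7.21)]]
[[np.float64(1.47), np.float64(-0.18)], [np.float64(2.9), np.float64(0.21)], [np.float64(4.07), np.float64(1.12)], [np.float64(4.8), np.float64(2.41)], [np.float64(4.99), np.float64(3.88)], [np.float64(4.59), np.float64(5.31)], [np.float64(3.68), np.float64(6.48)], [np.float64(2.39), np.float64(7.21)]]
```

Emit:
{"api": "apply_moves", "payload": {"steps": [[-1,[1.4,-0.5,0],0],[-1,[2.8,-0.1,0],0],[-1,[4.0,0.8,0],0],[-1,[4.7,2.1,0],0],[-1,[4.9,3.5,0],0],[-1,[4.5,5.0,0],0],[-1,[3.6,6.1,0],0],[-1,[2.3,6.9,0],0]]}}

```text
time_s: 8.25
tool_pos: [0.5294, 0.273, 0.2177]
tool_rot: [[0.982, -0.187, -0.0], [-0.187, -0.982, 0.0], [-0.0, -0.0, -1.0]]
force: [0.4, 0.2, -1.3]
gripper_width: 0.0238
grip_force: 30.0
```

Emit:
{"api": "apply_moves", "payload": {"steps": [[-1,[-1.5,0.2,0],0],[-1,[-2.9,-0.2,0],0],[-1,[-4.1,-1.1,0],0],[-1,[-4.8,-2.4,0],0],[-1,[-5.0,-3.9,0],0],[-1,[-4.6,-5.3,0],0],[-1,[-3.7,-6.5,0],0],[-1,[-2.4,-7.2,0],0]]}}

```text
time_s: 9.05
tool_pos: [0.5072, 0.1975, 0.2179]
tool_rot: [[0.982, -0.19, -0.0], [-0.19, -0.982, -0.001], [-0.0, 0.001, -1.0]]
force: [-0.1, 0.1, -0.5]
gripper_width: 0.0237
grip_force: 30.0
```

Emit:
{"api": "apply_moves", "payload": {"steps": [[-1,[1.5,-0.2,0],0],[-1,[2.9,0.2,0],0],[-1,[4.1,1.1,0],0],[-1,[4.8,2.4,0],0],[-1,[5.0,3.9,0],0],[-1,[4.6,5.3,0],0],[-1,[3.7,6.5,0],0],[-1,[2.4,7.2,0],0]]}}

```text
time_s: 9.85
tool_pos: [0.5295, 0.2733, 0.2176]
tool_rot: [[0.982, -0.186, -0.0], [-0.186, -0.982, 0.001], [-0.0, -0.001, -1.0]]
force: [0.1, -0.5, -1.7]
gripper_width: 0.0239
grip_force: 30.0
```

Emit:
{"api": "apply_moves", "payload": {"steps": [[-1,[-1.5,0.2,0],0],[-1,[-2.9,-0.2,0],0],[-1,[-4.1,-1.1,0],0],[-1,[-4.8,-2.4,0],0],[-1,[-5.0,-3.9,0],0],[-1,[-4.6,-5.3,0],0],[-1,[-3.7,-6.5,0],0],[-1,[-2.4,-7.2,0],0]]}}

```text
time_s: 10.65
tool_pos: [0.5072, 0.1974, 0.2179]
tool_rot: [[0.982, -0.19, -0.0], [-0.19, -0.982, -0.001], [-0.0, 0.001, -1.0]]
force: [0.5, 0.5, -0.7]
gripper_width: 0.0238
grip_force: 30.0
```

Emit:
{"api": "apply_moves", "payload": {"steps": [[-1,[1.5,-0.2,0],0],[-1,[2.9,0.2,0],0],[-1,[4.1,1.1,0],0],[-1,[4.8,2.4,0],0],[-1,[5.0,3.9,0],0],[-1,[4.6,5.3,0],0],[-1,[3.7,6.5,0],0],[-1,[2.4,7.2,0],0]]}}

```text
time_s: 11.45
tool_pos: [0.5294, 0.2733, 0.2176]
tool_rot: [[0.982, -0.186, -0.0], [-0.186, -0.982, 0.001], [-0.0, -0.001, -1.0]]
force: [-0.3, -0.5, -1.9]
gripper_width: 0.0239
grip_force: 30.0
```

Emit:
{"api": "apply_moves", "payload": {"steps": [[-1,[-1.5,0.2,0],0],[-1,[-2.9,-0.2,0],0],[-1,[-4.1,-1.1,0],0],[-1,[-4.8,-2.4,0],0],[-1,[-5.0,-3.9,0],0],[-1,[-4.6,-5.3,0],0],[-1,[-3.7,-6.5,0],0],[-1,[-2.4,-7.2,0],0]]}}

```text
time_s: 12.25
tool_pos: [0.5072, 0.1975, 0.2179]
tool_rot: [[0.982, -0.19, -0.0], [-0.19, -0.982, -0.001], [-0.0, 0.001, -1.0]]
force: [0.9, 0.8, -0.8]
gripper_width: 0.0238
grip_force: 30.0
```

Emit:
{"api": "apply_moves", "payload": {"steps": [[-1,[1.5,-0.2,0],0],[-1,[2.9,0.2,0],0],[-1,[4.1,1.1,0],0],[-1,[4.8,2.4,0],0],[-1,[5.0,3.9,0],0],[-1,[4.6,5.3,0],0],[-1,[3.7,6.5,0],0],[-1,[2.4,7.2,0],0]]}}

```text
time_s: 13.05
tool_pos: [0.5295, 0.2733, 0.2176]
tool_rot: [[0.982, -0.186, -0.0], [-0.186, -0.982, 0.001], [-0.0, -0.001, -1.0]]
force: [0.2, -0.8, -1.3]
gripper_width: 0.0238
grip_force: 30.0
```

```bash
cat > beads.py <<'E'
from h import *
np.set_printoptions(precision=3,suppress=True)
C=np.array([.519,.2348]);ex=np.array([np.cos(np.radians(-17.3)),np.sin(np.radians(-17.3))]);ey=np.array([-ex[1],ex[0]])
s=ctrl.sense();print(s["time_s"],s["tool_pos"],s["force"])
def look(names=("top","side")):
  for n in names:
    f=grab(n);w=cloud(f);hsv=cv2.cvtColor(f["color"],cv2.COLOR_RGB2HSV);h,sa=hsv[...,0],hsv[...,1]
    d=np.hypot(w[...,0]-C[0],w[...,1]-C[1])
    for k,(a,b) in dict(yellow=(22,36),green=(45,85)).items():
        m=((h>a)&(h<b)&(sa>120)&(d<.09)&(w[...,2]<.06)).astype(np.uint8)
        nc,l,st,ce=cv2.connectedComponentsWithStats(m,connectivity=4)
        for i in range(1,nc):
            if st[i,4]>3:
                p=np.nanmean(w[l==i],0);q=p[:2]-C;print(n,k,st[i,4],"bowl xy mm",np.array([q@ex,q@ey])*1000,"z",p[2])
  return f
E
python3 -c "
from beads import *
look()"
```

```text
13.05 [0.529 0.273 0.218] [ 0.24  -0.788 -1.3  ]
top yellow 36 bowl xy mm [ 13.433 -61.85 ] z 0.02749095703643145
top yellow 27 bowl xy mm [-19.024 -14.335] z 0.026111255463023775
top yellow 41 bowl xy mm [-63.212  18.642] z 0.02573955460895819
top yellow 38 bowl xy mm [-60.489 -23.028] z 0.02633792388331621
top green 35 bowl xy mm [ 51.949 -34.083] z 0.025738042959746382
top green 4 bowl xy mm [-34.423  44.901] z 0.026546436518822658
side yellow 32 bowl xy mm [-60.711  16.216] z 0.025572346840151697
side yellow 25 bowl xy mm [-12.637 -17.081] z 0.02510182078626463
side yellow 8 bowl xy mm [-51.764 -28.649] z 0.03243772100931788
side green 25 bowl xy mm [-31.853  49.138] z 0.026219919035772685
side green 24 bowl xy mm [21.813 55.416] z 0.026295935436978612
side green 5 bowl xy mm [61.024  4.539] z 0.027447851410452428
```

Emit:
{"api": "apply_moves", "payload": {"steps": [[-1,[-1.5,0.2,0],0],[-1,[-2.9,-0.2,0],0],[-1,[-4.1,-1.1,0],0],[-1,[-4.8,-2.4,0],0],[-1,[-5.0,-3.9,0],0],[-1,[-4.6,-5.3,0],0],[-1,[-3.7,-6.5,0],0],[-1,[-2.4,-7.2,0],0]]}}

```text
time_s: 13.95
tool_pos: [0.5077, 0.1971, 0.2179]
tool_rot: [[0.982, -0.19, -0.0], [-0.19, -0.982, -0.001], [0.0, 0.001, -1.0]]
force: [0.1, -0.0, -1.5]
gripper_width: 0.0239
grip_force: 30.0
```

```bash
python3 -c "
from beads import *
look()"
```

```text
13.95 [0.508 0.197 0.218] [ 0.108 -0.029 -1.523]
top yellow 32 bowl xy mm [ 14.264 -59.664] z 0.02648019257692564
side yellow 31 bowl xy mm [-60.057  16.644] z 0.025511911438085896
side yellow 25 bowl xy mm [-12.815 -17.445] z 0.025816879556870793
side yellow 7 bowl xy mm [-53.326 -24.459] z 0.029295456607079568
side green 22 bowl xy mm [-32.009  47.083] z 0.027434132406993474
side green 25 bowl xy mm [21.429 55.456] z 0.026088633017157567
side green 5 bowl xy mm [60.979  4.787] z 0.027194123264391655
```

The beads are mixed: a yellow at bowl x = +14 mm, a green at x = -32 mm, and others on their home sides. Four turns are done, so I lift out and return.

Emit:
{"api": "apply_moves", "payload": {"steps": [[-1,[0,0,1],0],[-1,[0,0,3],0],[-1,[0,0,6],0],[-1,[0,0,9],0],[-1,[0,0,12],0],[-1,[0,0,15],0],[-1,[0,0,17.2],0],[-1,[0,0,17.2],0]]}}

```text
time_s: 14.85
tool_pos: [0.5075, 0.201, 0.3933]
tool_rot: [[0.982, -0.186, 0.006], [-0.186, -0.982, 0.004], [0.006, -0.005, -1.0]]
force: [0.8, 0.5, -1.2]
gripper_width: 0.0237
grip_force: 30.0
```

```bash
python3 - <<'E'
from beads import *
f=look();w=cloud(f);hsv=cv2.cvtColor(f["color"],cv2.COLOR_RGB2HSV)
m=(hsv[...,0]>4)&(hsv[...,0]<19)&(hsv[...,1]>150)&(np.hypot(w[...,0]-.508,w[...,1]-.197)<.03)&(w[...,2]>.17)&(w[...,2]<.22)
print(m.sum(),np.nanmean(w[m],0))
t=grab("top");save("bowl.png",np.hstack([cv2.resize(t["color"][170:245,130:230],(400,300)),cv2.resize(f["color"][120:195,180:280],(400,300))]))
E
```

```text
14.85 [0.508 0.201 0.393] [ 0.849  0.533 -1.175]
side yellow 31 bowl xy mm [-60.803  17.256] z 0.024979918725103006
side yellow 23 bowl xy mm [-12.887 -17.099] z 0.025427691613259022
side yellow 7 bowl xy mm [-53.2   -24.892] z 0.029734478954270394
side green 25 bowl xy mm [-31.606  48.145] z 0.027158080213141814
side green 25 bowl xy mm [21.402 55.595] z 0.025953509195023376
side green 5 bowl xy mm [61.148  3.719] z 0.02825271114864485
14 [0.508 0.195 0.198]
```

View pics/bowl.png

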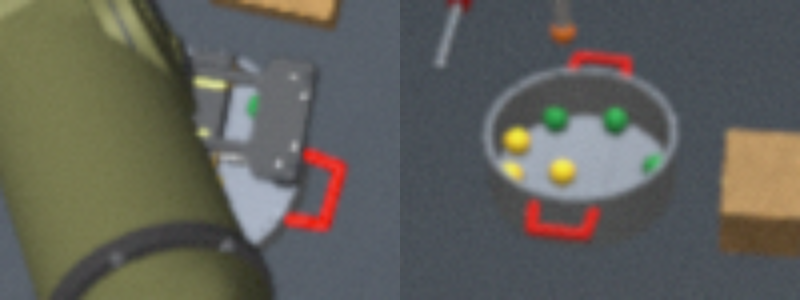

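The bowl in the side view shows greens at (555,118), (615,118) and (653,163), and yellows at (517,140), (562,170) and (513,170). The rest are hidden by the near wall, and nothing has spilled. I'll go back to the fork mouth.

Emit:
{"api": "apply_moves", "payload": {"steps": [[-1,[-0.2,-3,0],0],[-1,[-0.5,-7,0],0],[-1,[-0.8,-11,0],0],[-1,[-1.1,-15,0],0],[-1,[-1.4,-19,0],0],[-1,[-1.7,-23,0],0],[-1,[-1.9,-26.5,0],0],[-1,[-2,-29,0],0]]}}

```text
time_s: 15.8
tool_pos: [0.4854, -0.0931, 0.3883]
tool_rot: [[0.982, -0.191, -0.004], [-0.191, -0.982, -0.001], [-0.004, 0.001, -1.0]]
force: [0.4, -0.4, -0.8]
gripper_width: 0.0235
grip_force: 30.0
```

Emit:
{"api": "apply_moves", "payload": {"steps": [[-1,[-0.2,-3,0],0],[-1,[-0.4,-6,0],0],[-1,[-0.6,-9,0],0],[-1,[-0.7,-11.5,0],0],[-1,[-0.7,-13.2,0],0],[-1,[-0.7,-13.2,-2],0],[-1,[-0.7,-13.2,-4],0],[-1,[-0.7,-13.2,-4],0]]}}

```text
time_s: 16.6
tool_pos: [0.4777, -0.2215, 0.3461]
tool_rot: [[0.982, -0.188, -0.008], [-0.188, -0.982, 0.003], [-0.009, -0.002, -1.0]]
force: [0.2, -0.6, -0.8]
gripper_width: 0.0234
grip_force: 30.0
```

```bash
python3 - <<'E'
from h import *
s=ctrl.sense();print(s["time_s"],s["tool_pos"],s["tool_rot"],s["force"])
for n in("top","wrist"):
    f=grab(n);w=cloud(f);z=w[...,2];hsv=cv2.cvtColor(f["color"],cv2.COLOR_RGB2HSV)
    b=(hsv[...,0]>105)&(hsv[...,0]<118)&(hsv[...,1]>150)&(np.abs(z-.155)<.006)&(w[...,1]<-.1)
    if b.sum()>20:print(n,b.sum(),cv2.minAreaRect(w[b][:,:2].astype(np.float32)),np.nanmedian(z[b]))
E
```

```text
16.6 [ 0.47765817 -0.22153676  0.34613969] [[ 0.98217312 -0.18779784 -0.0082426 ]
 [-0.18777715 -0.98220637  0.0032234 ]
 [-0.00870128 -0.00161817 -0.99996083]] [ 0.22838497 -0.63776274 -0.76571408]
top 301 ((0.5761886239051819, -0.23070263862609863), (0.052264366298913956, 0.10701914876699448), 64.2856216430664) 0.15447122494941534
wrist 7174 ((0.5743904709815979, -0.2448461949825287), (0.06943445652723312, 0.10285634547472), 75.25894927978516) 0.15567210470219656
```

Emit:
{"api": "apply_moves", "payload": {"steps": [[-1,[0.2,0.1,-2],0],[-1,[0.2,0.1,-4],0],[-1,[0.2,0.1,-6],0],[-1,[0.2,0.1,-8],0],[-1,[0.2,0.1,-9],0],[-1,[0.2,0.1,-9.5],0],[-1,[0.2,0.1,-9.5],0],[-1,[0.2,0.1,-9.5],0]]}}

```text
time_s: 17.5
tool_pos: [0.4823, -0.2217, 0.2556]
tool_rot: [[0.982, -0.188, 0.002], [-0.188, -0.982, -0.001], [0.002, 0.0, -1.0]]
force: [0.1, 0.3, -0.8]
gripper_width: 0.024
grip_force: 30.0
```

Emit:
{"api": "apply_moves", "payload": {"steps": [[-1,[1.2,-0.25,0],0],[-1,[2.4,-0.57,0],0],[-1,[3.6,-0.9,0],0],[-1,[4.8,-1.2,0],0],[-1,[6,-1.53,0],0],[-1,[7.2,-1.85,0],0],[-1,[8.0,-2.06,0],0],[-1,[8.0,-2.06,0],0]]}}

```text
time_s: 18.3
tool_pos: [0.5629, -0.2423, 0.2553]
tool_rot: [[0.982, -0.188, 0.002], [-0.188, -0.982, -0.001], [0.002, 0.0, -1.0]]
force: [-0.0, 0.6, -1.0]
gripper_width: 0.0238
grip_force: 30.0
```

Emit:
{"api": "apply_moves", "payload": {"steps": [[-1,[0,0,-0.6],0],[-1,[0,0,-1.2],0],[-1,[0,0,-1.5],0],[-1,[0,0,-1.7],0],[-1,[0,0,-1.9],0],[-1,[0,0,-1.9],0],[-1,[0,0,-1.9],0],[-1,[0,0,-1.9],0]]}}

```text
time_s: 19.1
tool_pos: [0.5619, -0.2421, 0.2359]
tool_rot: [[0.982, -0.188, 0.0], [-0.188, -0.982, -0.0], [0.0, 0.0, -1.0]]
force: [0.1, -0.2, -0.7]
gripper_width: 0.0237
grip_force: 30.0
```

1 mm to go: lower to contact, then open.

Emit:
{"api": "apply_moves", "payload": {"steps": [[-1,[0,0,-0.05],0],[-1,[0,0,-0.1],0],[-1,[0,0,-0.1],0],[-1,[0,0,-0.1],0],[-1,[0,0,-0.1],0],[-1,[0,0,-0.1],0],[-1,[0,0,-0.1],0],[-1,[0,0,-0.1],0]]}}

```text
time_s: 19.9
tool_pos: [0.5618, -0.2421, 0.2347]
tool_rot: [[0.982, -0.188, -0.0], [-0.188, -0.982, -0.0], [-0.0, 0.0, -1.0]]
force: [-0.2, -0.2, -1.8]
gripper_width: 0.0236
grip_force: 30.0
```

Emit:
{"api": "apply_moves", "payload": {"steps": [[-0.4,[0,0,0],0],[-0.35,[0,0,0],0],[-0.2,[0,0,0],0],[0,[0,0,0],0],[0.5,[0,0,0],0],[1,[0,0,0],0],[1,[0,0,0],0],[1,[0,0,0],0]]}}

```text
time_s: 20.7
tool_pos: [0.5618, -0.2421, 0.2347]
tool_rot: [[0.982, -0.188, -0.0], [-0.188, -0.982, -0.0], [-0.0, 0.0, -1.0]]
force: [-0.2, 0.0, 0.8]
gripper_width: 0.073
grip_force: 0.0
```

Emit:
{"api": "apply_moves", "payload": {"steps": [[1,[0,0,0],0],[1,[0,0,0],0],[1,[0,0,1],0],[1,[0,0,3],0],[1,[0,0,6],0],[1,[0,0,9],0],[1,[0,0,12],0],[1,[0,0,14],0]]}}

```text
time_s: 21.5
tool_pos: [0.5622, -0.2424, 0.378]
tool_rot: [[0.982, -0.188, 0.003], [-0.188, -0.982, -0.001], [0.004, 0.001, -1.0]]
force: [0.8, 0.6, -0.8]
gripper_width: 0.0881
grip_force: 0.0
```

Emit:
{"api": "apply_moves", "payload": {"steps": [[1,[-3,-3,0],0],[1,[-6,-6,0],0],[1,[-9,-9,0],0],[1,[-12,-12,0],0],[1,[-15,-15,0],0],[1,[-17,-18,0],0],[1,[-18,-20,0],0],[1,[-18,-20,0],0]]}}

```text
time_s: 22.3
tool_pos: [0.3787, -0.4457, 0.3755]
tool_rot: [[0.981, -0.195, -0.001], [-0.195, -0.981, -0.003], [-0.0, 0.003, -1.0]]
force: [-0.6, 0.8, -0.4]
gripper_width: 0.0885
grip_force: 0.0
```

```bash
python3 - <<'E'
from beads import *
f=look();t=grab("top")
save("end.png",np.hstack([cv2.resize(t["color"][120:270,120:420],(400,200)),cv2.resize(f["color"][120:320,180:330],(400,533))[:200]]) if 0 else np.vstack([cv2.resize(t["color"][120:270,120:420],(600,300)),cv2.resize(f["color"][120:270,90:390],(600,300))]))
w=cloud(f);z=w[...,2]
m=(z>.2)&(z<.216)&(np.hypot(w[...,0]-.56,w[...,1]+.243)<.03)
if m.sum():print(m.sum(),np.nanmedian(z[m]),cv2.minAreaRect(w[m][:,:2].astype(np.float32)))
E
```

```text
22.3 [ 0.379 -0.446  0.376] [-0.602  0.752 -0.374]
top yellow 35 bowl xy mm [ 13.531 -61.447] z 0.025846314710564533
top yellow 40 bowl xy mm [-16.678 -12.352] z 0.025236970819125272
top yellow 43 bowl xy mm [-63.489  19.548] z 0.025128224308434543
top yellow 39 bowl xy mm [-60.329 -23.081] z 0.02638185781835954
top green 35 bowl xy mm [61.661  5.606] z 0.02659228734597021
top green 35 bowl xy mm [ 51.94  -34.105] z 0.025836637090017423
top green 39 bowl xy mm [17.87  58.993] z 0.025137301459289916
top green 35 bowl xy mm [-36.491  52.788] z 0.02534865265595466
side yellow 31 bowl xy mm [-60.549  16.356] z 0.025859231493599914
side yellow 23 bowl xy mm [-13.133 -17.338] z 0.025624997584465545
side yellow 7 bowl xy mm [-53.492 -23.884] z 0.028713716440176014
side green 25 bowl xy mm [-31.935  49.453] z 0.025927411648079803
side green 25 bowl xy mm [21.382 55.706] z 0.025855839647084804
side green 5 bowl xy mm [61.411  2.08 ] z 0.029869364879836113
124 0.21060388817500036 ((0.5632219314575195, -0.24197939038276672), (0.0255185067653656, 0.0231756754219532), 79.23767852783203)
```

View pics/end.png

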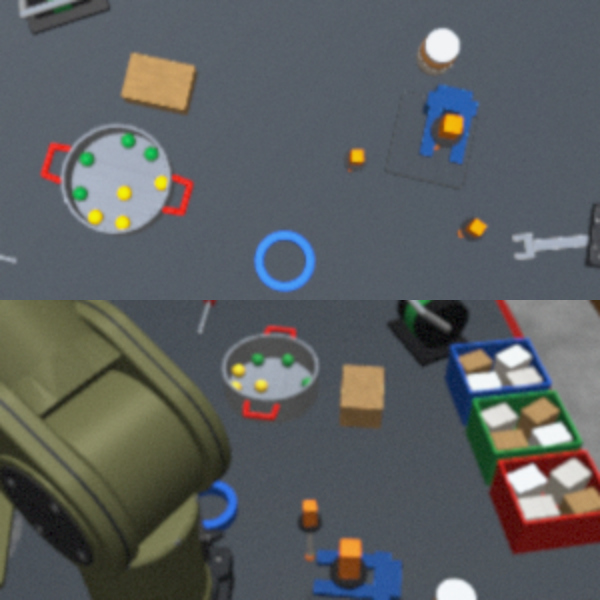

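The rod hangs upright in the fork at (452,125). All eight beads are in the bowl, and on the +x side the yellow at (162,183) sits well over the ear line. The other things are where they were.

```bash
python3 -c "
from cell import ctrl
print(ctrl.job_done())"
```

```text
the job is handed in; nothing more can be done
None
```

I handed the job in: four full turns of stirring, both colours now on each side of the ear line with all eight beads in the bowl, and the rod back in the fork, upright and released, in about 22 s.

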